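# Tug-test the locating pins

### The arm

A 6-joint arm with a two-finger parallel gripper is mounted at the origin on the work surface; the furniture and walls round the work are solid. World frame = base frame: x ahead of the robot, y to its left, z up, the work surface at z = 0. Lengths are in m, angles in rad, forces in N, time in s.
With the tool pointing down it reaches from about 0.25 to 0.775 m from the base axis. Payload 4 kg.
Tool frame: the origin (TCP) lies on the centre line of the jaws, within the pads' length; the fingertips stand 14 mm ahead of it and the grasp point (between the pads) lies 5 mm behind it (robot.tcp_to_tips is the distance from the TCP to the fingertips, in m); z points along the fingers, y is the line along which they close (so a half turn about z gives the same grasp; the last joint's range is limited). The gripper opens to 94 mm and grips with 3 to 60 N. Pads are 16 mm wide; open, the fingers measure 119 mm over their backs; the gripper's body (75 mm by 177 mm) begins 78 mm behind the grasp point.
Start: joints at [-1.303, 0.087, 1.371, -0, 1.684, -0.103], TCP at [0.199, -0.513, 0.22] pointing down, gripper open.
Joint ranges: [-3.1, 3.1], [-0.76, 2.03], [0.27, 2.55], [-1.08, 4.22], [0.17, 2.65], [-2.57, 2.57]. Speed limits (rad/s): [2.79, 2.79, 3.14, 3.14, 3.14, 3.14].

### API

Orientations are given as [roll, pitch, yaw] about the fixed x, y, z axes, in that order (R = Rz(yaw) Ry(pitch) Rx(roll)).
In Python, from bench import robot gives the robot as it stands.
- The arm moves only by the tool carry_out, never from a script. Its argument "increments" is a list of rows, each a list of 3 entries, a list of its own where there are three numbers: the closure in counts, from 0 (fully open) to 255 (shut), then the shift along the tool's x, y, z in mm, then the turn about the tool's z in degrees. In form: [[fingers, [dx, dy, dz], twist], ...]. A call has 1 to 8 rows; each row shifts and turns the commanded pose from where the row before left it, along the tool's axes as they then stand; what a row does not reach is not made up. A row lasts 1/10 s, in which the tool goes at most 50 mm and 8.59 degrees, less where a joint would pass 70% of its speed; a pose out of reach is approached as far as the arm can. A call with a gripper value outside its range is refused whole. The fingers move at their own pace and stop on an object; the grip force is fixed at half the most. Time passes only in rows, so rows that do not move let the fingers close. It gives the time, the measured TCP pose, the force, the opening and the grip force at its end, in the units of the state.
- robot.get_obs(): the state, without advancing time (a new reading comes with each control period).
- robot.snapshot(name): name is "scene" or "top" or "wrist"; returns the picture (400x640x3 uint8, blue, green, red); there is no depth.
- robot.get_calibration(name): a dict with "vfov" (degrees; the focal length in pixels is half the picture's height over the tangent of half this angle, whatever the lens; pixels are square), "cx", "cy" (the principal point, pixels), "T" (4x4, takes a point from camera to world coordinates). Camera axes: x right, y down, z forward; pixel columns grow to the right and rows downward; lengths in m; the calibration is good to about 2 mm. A picture is of the moment at which its call begins: read the wrist's pose just before it. get_calibration takes no time and is no camera call; for the wrist camera it gives the pose at the moment of the call.
- robot.close_job(): hands the job in; it is judged then, once.
The state is a dict: "time": time; "joint_positions": joint angles; "qvel": joint speeds; "joint_torque": joint torques, N m; "tool_pos": TCP position; "ee_rot": TCP orientation; "wrist_force": force on the tool from outside, world axes, zero at the start; "wrist_torque": the same for the moment, N m; "width": finger opening in m; "finger_force": force on a finger pad.
Only numpy, scipy, OpenCV 4.12 (cv2) and the standard library are available. Lean on these libraries where they do the work, as an engineer would, in place of code of your own. Each camera call takes 0.05 s, during which the arm holds its last target. There are 200 camera calls.

### The job

Check that the two locating pins in the block are retained: pull each straight up with about 15 N (never more than 21 N) and keep up the pull for about a second. A pin that holds is let back down fully home in the block; the one that comes out has lost its clip, so set it down, without dropping it, in the parts tray. Do not disturb the other things on the bench.

Things in the scene. Friction and masses are not known exactly. Their poses are not given: they have to be found in the camera images.
- pin_a_mid (a point): flange centre, about mid-length, of the steel locating pin in the block's -y bore; z up along the pin. From the top: stem to grip 16 mm diameter x 40 mm, flange 34 x 5 mm, neck 12 x 30 mm, foot 24 x 8 mm; 83 mm, 0.12 kg. Home, this point is 46.5 mm above the bench; the stem reaches from 2.5 to 42.5 mm above this point, the foot's end is 40.5 mm below it.
- pin_b_mid (a point): the same point of the identical pin in the block's +y bore. Which of the two lacks its clip differs from time to time and cannot be seen. The pin without a clip lifts out with only its weight and is clear of the block after 38 mm.
- block: aluminium locator block bolted to the bench, 70 mm (x) by 170 mm (y) by 44 mm high with a 12 mm low foot at each y end (228 mm overall); origin under its centre, z up. Two 27 mm bores lie on its y axis at -55 and +55 mm, each with a pin hanging loosely in it by its flange.
- clip (a joint): lift in m (0 = unloaded) of the one spring clip hidden in the block under one of the pins. That pin rises freely by its end play (1 to 8 mm, different each time), then its foot meets the clip, which yields 0.25 mm per newton (15 N = 3.75 mm) and springs back; it cannot be pulled out within the permitted force.
- tray: shallow open blue pressed parts tray fixed to the bench, 189 mm (x) by 133 mm (y), walls 30 mm high, floor 2 mm thick; origin under its centre.
- carton: small closed carton, 87x89x64 mm, bystander; origin under its centre.
- tape: tape measure, 34x88x60 mm, bystander; origin under its centre.
- key: black bent hex key, 41x105x9 mm, bystander; origin under its centre.
Not all that is in view belongs to the job. Leave any green or orange look-alike of the part that bears pin_b_mid alone.

How it is judged:
On the way:
1. the clipped pin is pulled up against its clip with 11 to 19 N for 0.5 s (value of joint clip between 0.00275 and 0.00475 m), for 0.5 s.
At the end, for the whole second after the job is handed in: The pin without a clip is at rest in the tray (its mid-point within 90 mm along and 60 mm across of the tray's centre and less than 60 mm above the tray's underside, lying or standing); the pin with the clip is at rest upright in its bore, flange on the block within 2 mm, the clip unloaded ((((x of pin_a_mid in the frame of tray between -0.09 and 0.09 m and y of pin_a_mid in the frame of tray between -0.06 and 0.06 m and z of pin_a_mid in the frame of tray below 0.06 m and linear speed of pin_a below 0.03 m/s) and (x of pin_b_mid in the frame of block between -0.006 and 0.006 m and z of pin_b_mid in the frame of block between 0.044 and 0.0485 m and angle between pin_b_mid's own z axis and vertical below 0.06 rad and linear speed of pin_b below 0.03 m/s)) or ((x of pin_b_mid in the frame of tray between -0.09 and 0.09 m and y of pin_b_mid in the frame of tray between -0.06 and 0.06 m and z of pin_b_mid in the frame of tray below 0.06 m and linear speed of pin_b below 0.03 m/s) and (x of pin_a_mid in the frame of block between -0.006 and 0.006 m and z of pin_a_mid in the frame of block between 0.044 and 0.0485 m and angle between pin_a_mid's own z axis and vertical below 0.06 rad and linear speed of pin_a below 0.03 m/s))) and value of joint clip below 0.0004 m); the robot touches nothing.
It fails at once if the clip is pulled with more than 22 N (value of joint clip above 0.0055 m).
It fails at once if a pin is let go with its mid-point more than 100 mm above the bench (a drop of about 6 cm) ((height (world z) of pin_a_mid above 0.1 m and contact force between pin_a and the fingers below 0.01 N) or (height (world z) of pin_b_mid above 0.1 m and contact force between pin_b and the fingers below 0.01 N)).
It fails at once if the small carton, tape measure or hex key is moved by more than 30 mm (distance of any of carton, tape, key from where it was at the start of the episode above 0.03 m).
It also fails if it takes over 58 s, if anything falls off the work surface, if the arm or the gripper's body presses on something with over 40 N, if the wrist force passes 120 N, or if a joint passes its speed limit or range.

## Working session

There is one attempt and no reset: what is moved stays moved. The work goes in short steps, Python scripts to look and compute and a tool call to move; the robot and the scene stay as the last step left them, time stands still between calls to the robot, and variables do not carry over. Pictures are saved under pics/ and viewed, at most 10 in all, crops included, and the job is handed in when it is done.

Besides the shell and the picture viewer there is one more tool, called after "Call:" as name([rows], argument=value, ...), one row to a line, values as JSON. carry_out: Moves the arm, as the interface text tells. Its arguments: {"type":"object","properties":{"increments":{"type":"array","items":{"type":"array"}}},"required":["increments"]}

```bash
mkdir -p pics
cat > h.py <<'E'
import numpy as np, cv2
from bench import robot
def ray(c,u,v,z):
    f=200/np.tan(np.radians(c['vfov'])/2);T=np.array(c['T'])
    d=T[:3,:3]@np.array([(u-c['cx'])/f,(v-c['cy'])/f,1]);o=T[:3,3]
    return o+d*(z-o[2])/d[2]
E
python3 - <<'E'
from h import *
o=robot.get_obs();print(o)
for n in("top","scene"):
    cv2.imwrite(f"pics/{n}0.png",robot.snapshot(n)); c=robot.get_calibration(n); print(n,c)
E
```

```text
{'time': 0.0, 'joint_positions': array([-1.30311420e+00,  8.79391544e-02,  1.37224860e+00, -1.43020253e-05,
        1.68356807e+00, -1.03111898e-01]), 'qvel': array([-5.45039036e-05,  1.83491487e-04,  4.48861762e-04,  5.06303564e-04,
        7.08955830e-04,  9.13835853e-05]), 'joint_torque': array([ 8.89715557e-04, -3.40187466e+01, -3.02426648e+01,  7.18889432e-02,
        3.30461701e-02, -1.65620158e-04]), 'tool_pos': array([ 0.19914489, -0.51213259,  0.21831566]), 'ee_rot': array([-3.13943951e+00, -2.08513784e-04,  3.70792203e-01]), 'wrist_force': array([ 0.08892604,  0.07619487, -0.96158737]), 'wrist_torque': array([ 0.02026518, -0.00512103, -0.01500581]), 'finger_force': 0.0, 'width': 0.09394810641876104}
top {'vfov': 52.51172671841312, 'cx': 318.6252153665205, 'cy': 193.25746415645258, 'T': array([[ 0.00212905, -0.984966  ,  0.17273516,  0.41579895],
       [-0.99978602, -0.00565086, -0.01989928, -0.00950984],
       [ 0.02057622, -0.17265584, -0.98476727,  1.01138596],
       [ 0.        ,  0.        ,  0.        ,  1.        ]])}
scene {'vfov': 42.225108708401876, 'cx': 328.0856597377633, 'cy': 194.76135640969528, 'T': array([[-0.71297248, -0.40111355,  0.57513318, -0.17417557],
       [-0.70088354,  0.43200029, -0.56757203,  0.69570178],
       [-0.02079687, -0.80776461, -0.5891382 ,  0.80975612],
       [ 0.        ,  0.        ,  0.        ,  1.        ]])}
```

View pics/top0.png

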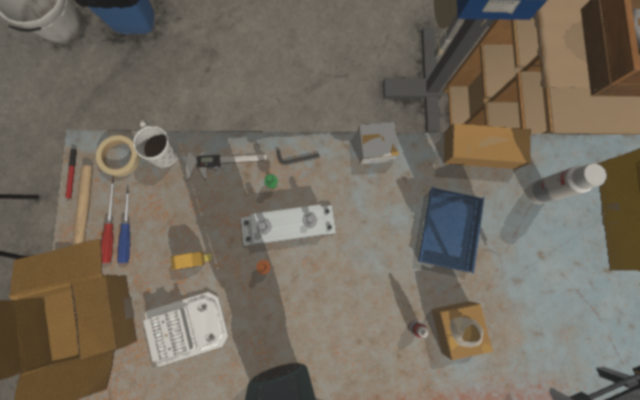

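View pics/scene0.png

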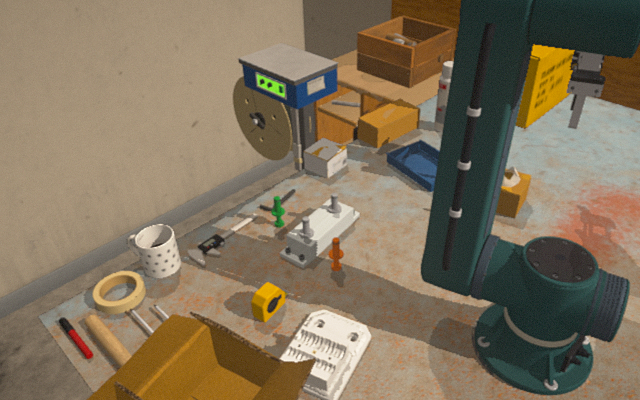

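The top view shows the block centred near (288,224), with pins near (264,226) and (310,218), and the tray near (451,230). The green look-alike is at (270,181) and the orange one at (263,267). I'll enlarge the block for a closer reading.

Run:
```python
from h import *
i=cv2.imread("pics/top0.png")[160:290,225:355]
cv2.imwrite("pics/crop1.png",cv2.resize(i,(585,585),interpolation=cv2.INTER_CUBIC))
c=robot.get_calibration("top")
for n,u,v,z in[("tray",451,230,.015),("traytl",434,190,.03),("tr",483,197,.03),("bl",419,264,.03),("br",473,271,.03),("green",270,181,.04),("orange",263,267,.04),("carton",378,141,.064),("tape",190,260,.05)]:
    print(n,ray(c,u,v,z).round(3))
```

```text
tray [ 0.5   -0.357  0.015]
traytl [ 0.598 -0.315  0.03 ]
tr [ 0.581 -0.436  0.03 ]
bl [ 0.417 -0.27   0.03 ]
br [ 0.401 -0.4    0.03 ]
green [0.616 0.09  0.04 ]
orange [0.409 0.101 0.04 ]
carton [ 0.712 -0.173  0.064]
tape [0.425 0.27  0.05 ]
```

View pics/crop1.png

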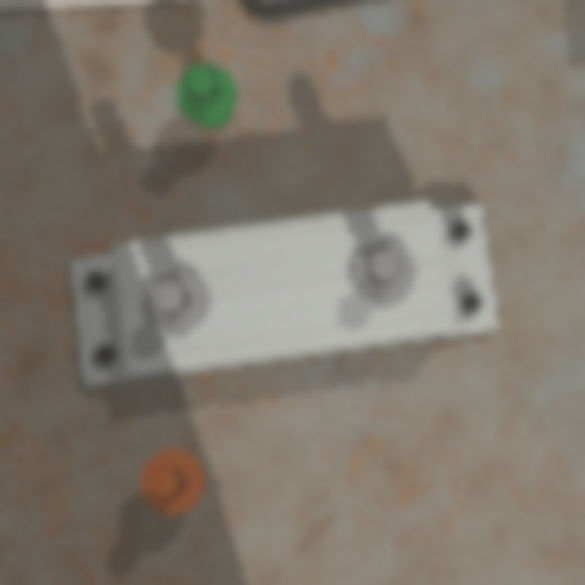

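The crop puts the flange centres at (176,299) for the left pin (b) and (381,271) for the right pin (a). The scale is 4.5.

```bash
cat >> h.py <<'E'
from scipy.spatial.transform import Rotation as Ro
def rel(p):
    o=robot.get_obs();R=Ro.from_euler('xyz',o['ee_rot']).as_matrix()
    return (R.T@(np.array(p)-o['tool_pos'])*1e3).round(1)
E
python3 - <<'E'
from h import *
c=robot.get_calibration("top")
b=ray(c,264.1,226.4,.049);a=ray(c,309.7,220.2,.049)
print(a,b,ray(c,309.4,218.4,.089),ray(c,262.6,225.1,.089),np.hypot(*(b-a)[:2]))
print("yaw",-np.arctan2((b-a)[0],(b-a)[1]))
print(rel([*a[:2],.2]),rel([*b[:2],.2]))
E
```

```text
[ 0.51934496 -0.00783617  0.049     ] [0.50413155 0.10010724 0.049     ] [ 0.5191644  -0.00719618  0.089     ] [0.50340282 0.09902567 0.089     ] 0.10901021811566355
yaw 0.14001650700219392
[ 481.2 -354.    19.2] [ 506.1 -460.1   19.4]
```

Call:
carry_out([
  [0,[40,-29.5,0],0],
  [0,[40,-29.5,0],0],
  [0,[40,-29.5,0],0],
  [0,[40,-29.5,0],0],
  [0,[40,-29.5,0],0],
  [0,[40,-29.5,0],0],
  [0,[40,-29.5,0],0],
  [0,[40,-29.5,0],0],
])

```text
time: 0.9
tool_pos: [0.4125, -0.1747, 0.2192]
ee_rot: [-3.142, 0.0, 0.371]
wrist_force: [0.8, -0.5, 0.5]
width: 0.0937
finger_force: 0.0
```

Call:
carry_out([
  [0,[40,-29.5,0],0],
  [0,[40,-29.5,0],0],
  [0,[40,-29.5,0],0],
  [0,[0,0,10],6.6],
  [0,[0,0,10],6.6],
  [0,[0,0,0],0],
  [0,[0,0,0],0],
])

```text
time: 1.6
tool_pos: [0.4915, -0.0507, 0.1991]
ee_rot: [-3.141, 0.001, 0.143]
wrist_force: [-0.3, -0.2, 0.6]
width: 0.0941
finger_force: 0.0
```

Run:
```python
from h import *
o=robot.get_obs();print(o['time'],o['tool_pos'],o['ee_rot'],o['wrist_force'])
c=robot.get_calibration("wrist");cv2.imwrite("pics/w1.png",robot.snapshot("wrist"));print(rel([.5193,-.0078,.2]))
import json;json.dump({k:np.array(v).tolist() for k,v in c.items()},open("w1.json","w"))
```

```text
1.6 [ 0.49150095 -0.05073785  0.19908217] [-3.14127213e+00  1.09398868e-03  1.42710394e-01] [-0.33534395 -0.23037961  0.57189411]
[ 33.4 -38.9  -0.4]
```

View pics/w1.png

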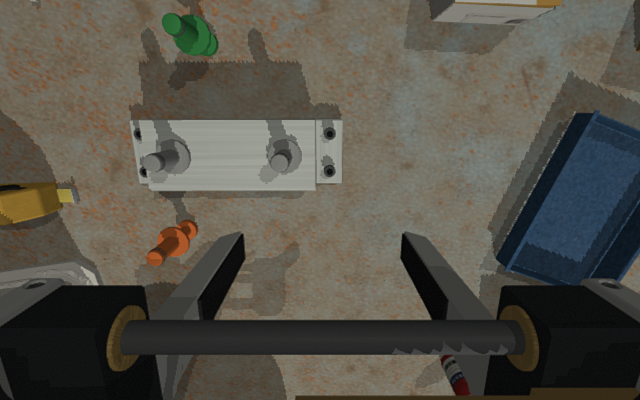

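The wrist view shows stem tops at (279,160) for pin a and (154,163) for pin b, with flanges at (286,154) and (173,154).

Run:
```python
from h import *
import json
c=json.load(open("w1.json"))
for n,u,v,z in[("a top",279,160,.089),("a fl",286,154,.049),("b top",154,163,.089),("b fl",173,154,.049)]:
    p=ray(c,u,v,z);print(n,p.round(4),rel([*p[:2],.07]))
i=cv2.imread("pics/w1.png")[110:200,120:350];cv2.imwrite("pics/crop2.png",cv2.resize(i,None,fx=3.4,fy=3.4,interpolation=cv2.INTER_CUBIC))
```

```text
a top [ 0.5245 -0.0086  0.089 ] [ 38.4 -37.4 129.6]
a fl [ 0.5246 -0.0102  0.049 ] [ 38.3 -35.7 129.6]
b top [0.5066 0.0973 0.089 ] [  35.6 -144.7  129.6]
b fl [0.5089 0.0989 0.049 ] [  38.2 -146.   129.6]
```

View pics/crop2.png

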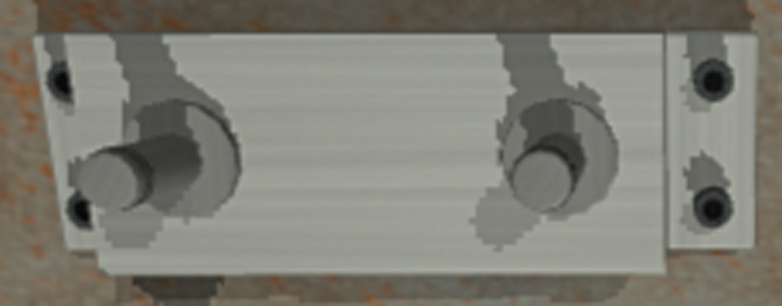

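Call:
carry_out([
  [0,[36,-37,0],0],
  [0,[0,0,45],0],
  [60,[0,0,45],0],
  [100,[0,0,30],0],
  [100,[0,0,9],0],
  [255,[0,0,0],0],
  [255,[0,0,0],0],
  [255,[0,0,0],0],
])

```text
time: 2.45
tool_pos: [0.5232, -0.0108, 0.0732]
ee_rot: [3.14, -0.005, 0.14]
wrist_force: [0.0, 0.4, 0.5]
width: 0.0494
finger_force: 0.0
```

Call:
carry_out([
  [255,[0,0,0],0],
  [255,[0,0,0],0],
  [255,[0,0,0],0],
])

```text
time: 2.75
tool_pos: [0.5217, -0.0104, 0.0711]
ee_rot: [3.141, -0.001, 0.141]
wrist_force: [-0.7, -0.5, -0.6]
width: 0.0253
finger_force: 0.0
```

Call:
carry_out([
  [255,[0,0,0],0],
  [255,[0,0,0],0],
  [255,[0,0,0],0],
  [255,[0,0,0],0],
])

```text
time: 3.15
tool_pos: [0.5214, -0.0101, 0.0707]
ee_rot: [-3.141, -0.0, 0.141]
wrist_force: [-0.2, 0.7, 2.7]
width: 0.0153
finger_force: 30.0
```

Call:
carry_out([
  [255,[0,0,-1],0],
  [255,[0,0,-1],0],
  [255,[0,0,0],0],
  [255,[0,0,0],0],
])

```text
time: 3.55
tool_pos: [0.521, -0.0102, 0.072]
ee_rot: [-3.141, 0.001, 0.14]
wrist_force: [0.8, 2.2, -2.7]
width: 0.0153
finger_force: 30.0
```

Call:
carry_out([
  [255,[0,0,-1],0],
  [255,[0,0,0],0],
  [255,[0,0,0],0],
])

```text
time: 3.85
tool_pos: [0.5211, -0.0102, 0.0733]
ee_rot: [-3.141, 0.001, 0.14]
wrist_force: [-0.5, 2.3, -2.1]
width: 0.0156
finger_force: 30.0
```

Call:
carry_out([
  [255,[0,0,-1],0],
  [255,[0,0,-1],0],
  [255,[0,0,0],0],
  [255,[0,0,0],0],
])

```text
time: 4.25
tool_pos: [0.5212, -0.0103, 0.0756]
ee_rot: [-3.141, 0.0, 0.14]
wrist_force: [-0.3, 2.0, -1.7]
width: 0.0156
finger_force: 30.0
```

Call:
carry_out([
  [255,[0,0,-1],0],
  [255,[0,0,0],0],
  [255,[0,0,0],0],
])

```text
time: 4.55
tool_pos: [0.5212, -0.0103, 0.0763]
ee_rot: [-3.141, 0.0, 0.14]
wrist_force: [-0.9, 2.1, -2.9]
width: 0.0155
finger_force: 30.0
```

Call:
carry_out([
  [255,[0,0,-1],0],
  [255,[0,0,0],0],
  [255,[0,0,0],0],
])

```text
time: 4.85
tool_pos: [0.5211, -0.0103, 0.0769]
ee_rot: [-3.141, 0.001, 0.14]
wrist_force: [1.8, 3.2, -6.9]
width: 0.0157
finger_force: 30.0
```

Call:
carry_out([
  [255,[0,0,-1],0],
  [255,[0,0,0],0],
  [255,[0,0,0],0],
])

```text
time: 5.15
tool_pos: [0.521, -0.0103, 0.0778]
ee_rot: [-3.141, 0.001, 0.14]
wrist_force: [0.2, 3.2, -10.8]
width: 0.0155
finger_force: 30.0
```

Call:
carry_out([
  [255,[0,0,-1],0],
  [255,[0,0,0],0],
  [255,[0,0,0],0],
])

```text
time: 5.45
tool_pos: [0.5209, -0.0103, 0.0787]
ee_rot: [-3.141, 0.001, 0.14]
wrist_force: [1.8, 2.0, -13.2]
width: 0.0154
finger_force: 30.0
```

Pin a meets the clip, at about 11 N net so far. One more millimetre, then hold.

Call:
carry_out([
  [255,[0,0,-1],0],
  [255,[0,0,0],0],
  [255,[0,0,0],0],
  [255,[0,0,0],0],
])

```text
time: 5.85
tool_pos: [0.5208, -0.0103, 0.0797]
ee_rot: [-3.141, 0.001, 0.14]
wrist_force: [2.6, 2.2, -17.1]
width: 0.0154
finger_force: 30.0
```

Call:
carry_out([
  [255,[0,0,0],0],
  [255,[0,0,0],0],
  [255,[0,0,0],0],
  [255,[0,0,0],0],
  [255,[0,0,0],0],
  [255,[0,0,0],0],
  [255,[0,0,0],0],
  [255,[0,0,0],0],
])

```text
time: 6.65
tool_pos: [0.521, -0.0103, 0.0802]
ee_rot: [-3.141, 0.001, 0.14]
wrist_force: [1.3, 3.0, -20.2]
width: 0.0154
finger_force: 30.0
```

Call:
carry_out([
  [255,[0,0,0],0],
  [255,[0,0,0],0],
  [255,[0,0,1.5],0],
  [255,[0,0,1.5],0],
  [255,[0,0,1.5],0],
  [255,[0,0,1.5],0],
  [255,[0,0,0],0],
  [255,[0,0,0],0],
])

```text
time: 7.45
tool_pos: [0.5217, -0.0104, 0.0766]
ee_rot: [3.141, -0.001, 0.14]
wrist_force: [-2.9, 4.4, -7.0]
width: 0.0153
finger_force: 30.0
```

Call:
carry_out([
  [255,[0,0,1.5],0],
  [255,[0,0,1.5],0],
  [255,[0,0,1],0],
  [255,[0,0,0],0],
  [255,[0,0,0],0],
  [255,[0,0,0],0],
])

```text
time: 8.05
tool_pos: [0.5228, -0.0101, 0.0749]
ee_rot: [3.141, -0.005, 0.141]
wrist_force: [-5.0, 4.9, 1.0]
width: 0.0155
finger_force: 30.0
```

Call:
carry_out([
  [255,[0,0,0],0],
  [255,[0,0,0],0],
  [255,[0,0,0],0],
])

```text
time: 8.35
tool_pos: [0.5228, -0.0101, 0.075]
ee_rot: [3.141, -0.005, 0.141]
wrist_force: [-4.8, 4.4, 0.7]
width: 0.0157
finger_force: 30.0
```

Call:
carry_out([
  [255,[0,0,1],0],
  [255,[0,0,0],0],
  [255,[0,0,0],0],
])

```text
time: 8.65
tool_pos: [0.5229, -0.01, 0.0742]
ee_rot: [3.141, -0.005, 0.141]
wrist_force: [-6.0, 5.0, 2.0]
width: 0.0156
finger_force: 30.0
```

Run:
```python
from h import *
o=robot.get_obs();print(o)
im=robot.snapshot("scene")[150:290,260:400];cv2.imwrite("pics/s2.png",cv2.resize(im,(590,590),interpolation=cv2.INTER_CUBIC))
```

```text
{'time': 8.65, 'joint_positions': array([-1.28284197e-01,  9.94485106e-02,  1.65142986e+00,  1.06188972e-03,
        1.38594970e+00,  1.30177667e+00]), 'qvel': array([ 0.00048622, -0.00054915, -0.00087313,  0.00143763, -0.00078537,
        0.00054561]), 'joint_torque': array([-2.59769440e+00, -3.22365367e+01, -3.06812453e+01, -1.64426979e+00,
       -2.37170823e+00, -6.50729577e-03]), 'tool_pos': array([ 0.52287824, -0.01002418,  0.07415962]), 'ee_rot': array([ 3.14133346, -0.00487079,  0.14054341]), 'wrist_force': array([-5.96642613,  5.0405918 ,  2.01505432]), 'wrist_torque': array([ 1.25995998,  1.28932093, -0.04728087]), 'finger_force': 30.023756325244904, 'width': 0.015606920583263325}
```

View pics/s2.png

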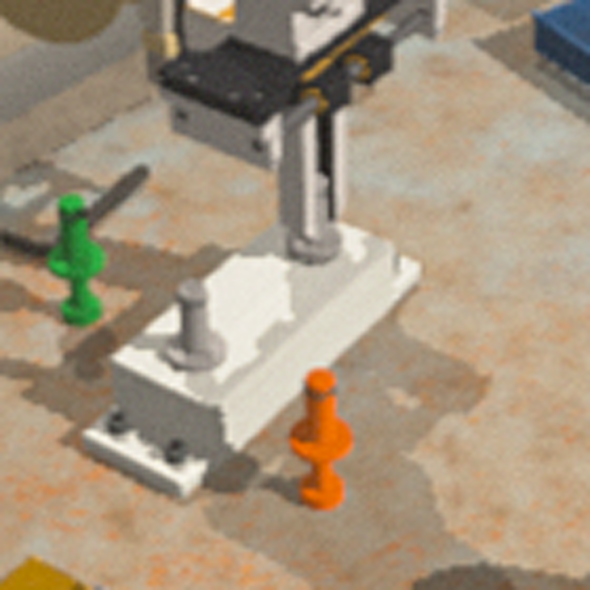

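The pin seems slightly above home, and the lateral force says it's rubbing the bore because the tool drifted +x. I'll shift it back and continue down.

Call:
carry_out([
  [255,[-1.5,-0.8,0],0],
  [255,[0,0,0],0],
  [255,[0,0,1],0],
  [255,[0,0,0],0],
  [255,[0,0,0],0],
])

```text
time: 9.2
tool_pos: [0.5217, -0.0102, 0.0707]
ee_rot: [3.14, -0.005, 0.14]
wrist_force: [-0.3, 3.4, 6.2]
width: 0.0154
finger_force: 30.0
```

Call:
carry_out([
  [100,[0,0,0],0],
  [100,[0,0,0],0],
  [100,[0,0,0],0],
  [100,[0,0,0],0],
  [100,[0,0,-20],0],
  [80,[0,0,-35],0],
  [80,[0,0,0],0],
])

```text
time: 9.9
tool_pos: [0.523, -0.0105, 0.1285]
ee_rot: [3.138, -0.01, 0.14]
wrist_force: [0.4, -0.3, 0.3]
width: 0.0641
finger_force: 0.0
```

Run:
```python
from h import *
o=robot.get_obs();print(o['tool_pos'],o['ee_rot'],o['width'])
import json
c=json.load(open("w1.json"))
print(rel([.5217,-.0102,.07]))
for u,v,z in[(153.2,162.9,.089),(173.5,156.5,.049),(279.1,163.2,.089),(285,156.2,.049)]:
    p=ray(c,u,v,z);print(p.round(4),rel([*p[:2],.07]))
c=robot.get_calibration("wrist");json.dump({k:np.array(v).tolist() for k,v in c.items()},open("w2.json","w"))
cv2.imwrite("pics/w2.png",robot.snapshot("wrist"))
```

```text
[ 0.5229684  -0.01049806  0.1284731 ] [ 3.13833355 -0.00951102  0.14031583] 0.06407602261123164
[-1.8 -0.7 58.5]
[0.5066 0.098  0.089 ] [  -1.6 -109.9   58.1]
[0.5065 0.0984 0.049 ] [  -1.6 -110.3   58.1]
[ 0.5217 -0.009   0.089 ] [-1.6 -1.9 58.5]
[ 0.5224 -0.0095  0.049 ] [-1.  -1.3 58.5]
```

View pics/w2.png

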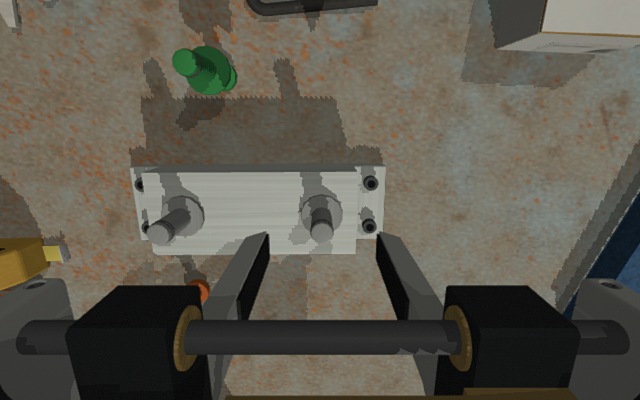

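Pin a is released and upright at home, with its flange at (321,211). Pin b's stem top is at (160,231). Moving to b.

Call:
carry_out([
  [80,[0,-37,0],0],
  [80,[-1,-37,0],0],
  [80,[0,-36,0],0],
  [100,[0,0,0],0],
  [100,[0,0,30],0],
  [100,[0,0,28],0],
  [120,[0,0,0],0],
  [120,[0,0,0],0],
])

```text
time: 10.75
tool_pos: [0.5027, 0.0982, 0.0646]
ee_rot: [3.141, 0.002, 0.14]
wrist_force: [0.4, 0.1, 0.7]
width: 0.0505
finger_force: 0.0
```

Call:
carry_out([
  [200,[3.5,0,-5],0],
  [255,[0,0,0],0],
  [255,[0,0,0],0],
  [255,[0,0,0],0],
  [255,[0,0,0],0],
  [255,[0,0,0],0],
  [255,[0,0,0],0],
])

```text
time: 11.45
tool_pos: [0.5071, 0.0996, 0.071]
ee_rot: [3.142, -0.001, 0.141]
wrist_force: [-1.1, 0.8, 3.3]
width: 0.0154
finger_force: 30.0
```

Call:
carry_out([
  [255,[0,0,-2],0],
  [255,[0,0,-2],0],
  [255,[0,0,-2],0],
  [255,[0,0,-1],0],
  [255,[0,0,0],0],
])

```text
time: 11.95
tool_pos: [0.5068, 0.0994, 0.0775]
ee_rot: [3.141, -0.0, 0.14]
wrist_force: [0.1, 0.5, -1.8]
width: 0.0155
finger_force: 30.0
```

Call:
carry_out([
  [255,[0,0,-2],0],
  [255,[0,0,-2],0],
  [255,[0,0,0],0],
])

```text
time: 12.25
tool_pos: [0.5071, 0.0995, 0.0819]
ee_rot: [3.141, -0.001, 0.14]
wrist_force: [0.6, -0.5, -0.8]
width: 0.0156
finger_force: 30.0
```

Pin b is free past the end-play range, so I'll lift it out.

Call:
carry_out([
  [255,[0,0,-8],0],
  [255,[0,0,-10],0],
  [255,[0,0,-10],0],
  [255,[0,0,-15],0],
  [255,[0,0,-20],0],
  [255,[0,0,-20],0],
  [255,[0,0,-12],0],
  [255,[0,0,0],0],
])

```text
time: 13.05
tool_pos: [0.5082, 0.0996, 0.1795]
ee_rot: [3.141, -0.005, 0.14]
wrist_force: [-0.3, -0.3, -1.5]
width: 0.0154
finger_force: 30.0
```

Run:
```python
from h import *
o=robot.get_obs();print(o['tool_pos'],o['ee_rot'],o['width'],o['wrist_force'])
print(rel([.5,-.355,.19]))
```

```text
[0.50823045 0.09956093 0.17945323] [ 3.14116087 -0.0054952   0.14044722] 0.01537189348398166 [-0.31165522 -0.30856026 -1.49542633]
[-71.7 448.9 -10.7]
```

Call:
carry_out([
  [255,[-6,30,0],0],
  [255,[-6,38,0],0],
  [255,[-6,38,0],0],
  [255,[-6,38,0],0],
  [255,[-6,38,0],0],
  [255,[-6,38,0],0],
  [255,[-6,38,0],0],
  [255,[-6,38,0],0],
])

```text
time: 13.85
tool_pos: [0.4999, -0.2016, 0.1753]
ee_rot: [-3.14, 0.002, 0.14]
wrist_force: [0.5, 0.1, -1.2]
width: 0.0151
finger_force: 30.0
```

Call:
carry_out([
  [255,[-6,38,0],0],
  [255,[-6,38,0],0],
  [255,[-6,38,0],0],
  [255,[-6,33,0],0],
  [255,[0,6,0],0],
  [255,[0,0,0],0],
  [255,[0,0,0],0],
])

```text
time: 14.55
tool_pos: [0.4983, -0.354, 0.1758]
ee_rot: [-3.14, 0.001, 0.141]
wrist_force: [0.9, -0.3, -0.9]
width: 0.0154
finger_force: 30.0
```

Run:
```python
from h import *
o=robot.get_obs();print(o['tool_pos'],o['ee_rot'],o['width'],o['wrist_force'])
print(rel([.5,-.355,.068]))
cv2.imwrite("pics/t3.png",robot.snapshot("top")[150:310,340:540])
```

```text
[ 0.49832011 -0.35398521  0.17577396] [-3.13983577e+00  6.33505239e-04  1.41143812e-01] 0.01544605407388088 [ 0.86277712 -0.3078972  -0.92180501]
[  1.6   1.4 107.8]
```

View pics/t3.png

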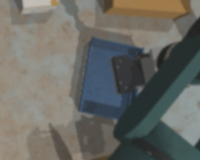

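The gripper is over the middle of the tray. Lowering now, slowly near the floor.

Call:
carry_out([
  [255,[0,0,30],0],
  [255,[0,0,30],0],
  [255,[0,0,25],0],
  [255,[0,0,10],0],
  [255,[0,0,4],0],
  [255,[0,0,0],0],
  [255,[0,0,0],0],
  [255,[0,0,0],0],
])

```text
time: 15.4
tool_pos: [0.4992, -0.3559, 0.0794]
ee_rot: [3.139, -0.002, 0.141]
wrist_force: [0.0, 0.2, -1.5]
width: 0.0155
finger_force: 30.0
```

Call:
carry_out([
  [255,[0,0,4],0],
  [255,[0,0,4],0],
  [255,[0,0,1.5],0],
  [255,[0,0,0],0],
  [255,[0,0,0],0],
])

```text
time: 15.9
tool_pos: [0.4983, -0.3552, 0.0678]
ee_rot: [-3.141, 0.0, 0.14]
wrist_force: [0.4, 0.7, -0.7]
width: 0.0155
finger_force: 30.0
```

Call:
carry_out([
  [255,[0,0,1],0],
  [255,[0,0,0],0],
  [255,[0,0,0],0],
])

```text
time: 16.2
tool_pos: [0.4984, -0.3552, 0.067]
ee_rot: [3.141, -0.0, 0.14]
wrist_force: [0.6, 0.5, -0.1]
width: 0.0157
finger_force: 30.0
```

Call:
carry_out([
  [255,[0,0,1],0],
  [255,[0,0,0],0],
  [255,[0,0,0],0],
])

```text
time: 16.5
tool_pos: [0.4985, -0.3554, 0.0667]
ee_rot: [3.141, -0.001, 0.14]
wrist_force: [0.3, 0.7, 3.0]
width: 0.0159
finger_force: 30.0
```

It has touched the floor, so I'll release and retreat.

Call:
carry_out([
  [120,[0,0,0],0],
  [120,[0,0,0],0],
  [100,[0,0,0],0],
  [100,[0,0,0],0],
  [80,[0,0,-20],0],
  [80,[0,0,-40],0],
  [80,[0,0,-40],0],
  [80,[-40,0,0],0],
])

```text
time: 17.3
tool_pos: [0.464, -0.3628, 0.1735]
ee_rot: [3.131, -0.011, 0.145]
wrist_force: [-0.8, -1.8, 0.6]
width: 0.0644
finger_force: 0.0
```

Call:
carry_out([
  [80,[-40,0,-20],0],
  [80,[-20,0,0],0],
  [80,[0,0,0],0],
  [80,[0,0,0],0],
])

```text
time: 17.7
tool_pos: [0.3995, -0.3692, 0.1859]
ee_rot: [-3.142, -0.001, 0.14]
wrist_force: [-0.0, 0.6, -0.4]
width: 0.0644
finger_force: 0.0
```

Run:
```python
from h import *
o=robot.get_obs();print(o['time'],o['tool_pos'],o['wrist_force'])
w=robot.snapshot("wrist");t=cv2.resize(robot.snapshot("top")[160:290,225:505],(640,297),interpolation=cv2.INTER_CUBIC)
cv2.imwrite("pics/f.png",np.vstack([w[:300],t]))
```

```text
17.7 [ 0.3994999  -0.36915714  0.18587312] [-0.02488721  0.59178767 -0.41223491]
```

View pics/f.png

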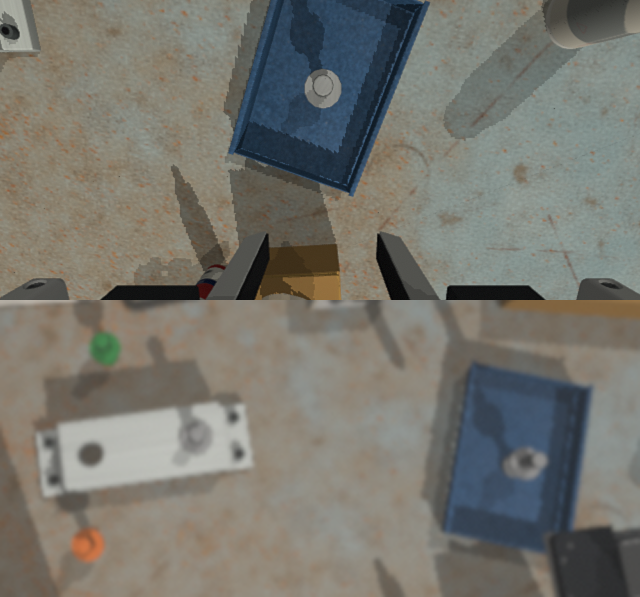

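Pin b stands in the tray at (323,88) in the wrist view. Pin a is home in the block at (195,435) in the lower panel, and the other bore is empty. Handing in.

```bash
python3 -c "
from bench import robot
print(robot.close_job())"
```

```text
the job is handed in; nothing more can be done
None
```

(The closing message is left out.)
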